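# Tray up the pressed board clips

### The arm

A 6-joint arm with a two-finger parallel gripper is mounted at the origin on the work surface. World frame = base frame: x ahead of the robot, y to its left, z up, the work surface at z = 0. Lengths are in m, angles in rad, forces in N, time in s.
With the tool pointing down it reaches from about 0.3 to 0.825 m from the base axis. Payload 5.4 kg.
Tool frame: the origin (TCP) lies at the very end of the fingers, on their centre line; the grasp point (between the pads) lies 19 mm behind it; z points along the fingers, x is the direction in which the jaws open and shut, and the axes are right-handed (so a half turn about z gives the same grasp; the last joint's range is limited). The gripper opens to 92 mm and grips with 3 to 60 N. Pads are 20 mm wide; open, the fingers measure 128 mm over their backs; the gripper's body (75 mm by 189 mm) begins 69 mm behind the grasp point.
Start: joints at [1.14, 0.158, 1.597, -0, 1.386, -0.21], TCP at [0.126, 0.561, 0.215] pointing down, gripper open.
Joint ranges: [-2.91, 2.91], [-0.94, 2.29], [0.18, 2.7], [-1.29, 4.43], [0.17, 2.64], [-3, 3]. Speed limits (rad/s): [2.57, 2.57, 3.14, 3.14, 3.14, 3.14].

### API

Orientations are given as a rotation vector (axis times angle).
In Python, from workcell import bot gives the robot as it stands. Calls block until the motion is done:
- bot.goto(position, orientation): joint-space move of the TCP to a pose.
- bot.line_to(position, rot=None, max_speed=0.15): straight line of the TCP; rot=None keeps the orientation; max_speed is the mean speed in m/s.
- bot.set_joints(angles): joint-space move.
- bot.set_gripper(opening, newtons=None): opening from 0.0 (shut) to 1.0 (fully open); newtons is the grip in N (None keeps the last); returns when the fingers have stopped.
- bot.hold(seconds).
- bot.inverse_kinematics(position, orientation): joint angles nearest the present ones, or None.
- bot.read_camera(name): name is "side" or "top" or "wrist"; returns a dict with "pixels" (420x560x3 uint8, blue, green, red), "fx", "fy", "cx", "cy" (pixels), "k1" (the pictures are not rectified: a ray, as slopes to the right and down, at radius r is drawn at 1 + k1 r^2 times it, then the intrinsics apply), "R" (3x3) and "t" (3): a world point X has camera coordinates R X + t. Camera axes: x right, y down, z forward; pixel columns grow to the right and rows downward; lengths in m; the calibration is good to about 2 mm. A picture is of the moment at which its call begins. There is no depth.
A pose or a line that the arm cannot do raises bot.MotionError and nothing moves.
- bot.job_done(): hands the job in, once; it reports no verdict.
Readings, each from a call of its own:
- bot.current_clock(): time.
- bot.current_joints(): joint angles.
- bot.current_joint_vel(): joint speeds.
- bot.current_effort(): joint torques, N m.
- bot.current_ee_pos(): TCP position.
- bot.current_tool_rot(): TCP orientation.
- bot.current_contact_force(): force on the tool from outside, world axes, zero at the start.
- bot.current_ft_torque(): the same for the moment, N m.
- bot.current_opening(): opening from 0.0 (shut) to 1.0 (fully open).
Only numpy, scipy, OpenCV 4.12 (cv2) and the standard library are available. Lean on these libraries where they do the work, as an engineer would, in place of code of your own. Each camera call takes 0.05 s, during which the arm holds its last target.

### The job

Take the tray puller from its mat, hook its tip down into the finger hole of the shut sample tray and pull the tray all the way out with it. Lift every pressed clip out of the open forming die and stand it on its feet on the tray floor, and then push the tray fully home again. Leave the puller standing on its mat and do not disturb the tin, the screwdriver or the spool.

Things in the scene. Friction and masses are not known exactly. Their poses are not given: they have to be found in the camera images.
- cabinet: Fixed low grey sheet-metal cabinet, 180 mm deep (x), 190 mm wide (y), 112 mm high, with one sliding tray over a 42 mm high solid plinth. Origin on the bench under the middle of its front face; x points into the cabinet, z up. The tray slides out towards -x. Its place and yaw vary.
- tray (a joint): How far the tray is out, m: 0 fully home, 0.14 all the way out (end stop). It runs with about 2 N of friction plus light damping and stays where it is left. The tray has an aluminium front plate (186 mm wide, 6 mm thick, z 46 to 102 mm above the bench; its outer face is 6 mm before the cabinet front when home) and a flat horizontal pull tab sticking out of it.
- finger_hole (a point): Centre of the 27 mm round finger hole, level with the tab's upper face (55 mm above the bench). The tab is 5 mm thick, 52 mm wide and sticks out 42 mm from the front plate; the hole goes right through and lies 21 mm before the front plate's outer face; free below down to the bench. Moves with the tray; axes as the cabinet's.
- tray_front (a point): Point in the middle of the outer face of the tray's front plate, 80 mm above the bench (25 mm above the pull tab's upper face): a good place to push. Moves with the tray.
- tray_floor (a point): Centre of the tray's floor, on its upper face (48 mm above the bench). Free floor 151 mm along x, 172 mm along y, with 10 mm high rims at the sides and back and the front plate (54 mm above the floor) at -x. Axes as the cabinet's. With the tray all the way out, the cabinet's roof (112 mm high) begins 64 mm to the +x side of this point.
- mat: Fixed blue bench mat, 190 mm (x) by 130 mm (y), 2 mm thick; origin in the centre of its underside. The puller's parking place.
- puller_grip (a point): Centre of the handle of the loose tray puller (about 200 g): an upright black block 64 mm long (x), 26 mm wide (y), 43 mm high, on a 5 mm thick steel foot plate 64 by 60 (y) mm on which it stands by itself, 48 mm high in all; this point is 27 mm above the foot's underside. From its +x end a 7 mm round steel rod runs level (11 mm above this point) to 77 mm ahead of this point and there bends straight down: the hook. z up.
- puller_tip (a point): Lower end of the puller's downturned hook: 77 mm ahead (x) of and 20.5 mm below the handle's centre, 28 mm below the underside of the level rod.
- die: Fixed open forming die, dark steel block 160 (x) by 120 (y) by 20 mm high, origin in the centre of its underside, with four rectangular nests 48 (x) by 38 (y) mm, 10 mm deep, centred at x = +-36, y = +-25 mm. Each nest holds one clip or none.
- clip1_mid (a point): Centre of a loose pressed steel clip (60 g), half-way up (17 mm above its feet): hat-shaped section, 44 mm over the two 3 mm thick foot flanges (x), 34 mm long (y), 34 mm high (z); its hollow upright crown is 16 mm wide in x and 34 mm long in y, and is pinched across x from above. It starts with its feet in a die nest, the crown standing 24 mm proud of the die.
- clip2_mid (a point): Centre of a loose pressed steel clip (60 g), half-way up (17 mm above its feet): hat-shaped section, 44 mm over the two 3 mm thick foot flanges (x), 34 mm long (y), 34 mm high (z); its hollow upright crown is 16 mm wide in x and 34 mm long in y, and is pinched across x from above. It starts with its feet in a die nest, the crown standing 24 mm proud of the die.
- clip3_mid (a point): Centre of a loose pressed steel clip (60 g), half-way up (17 mm above its feet): hat-shaped section, 44 mm over the two 3 mm thick foot flanges (x), 34 mm long (y), 34 mm high (z); its hollow upright crown is 16 mm wide in x and 34 mm long in y, and is pinched across x from above. It starts with its feet in a die nest, the crown standing 24 mm proud of the die.
- clip4_mid (a point): Centre of a loose pressed steel clip (60 g), half-way up (17 mm above its feet): hat-shaped section, 44 mm over the two 3 mm thick foot flanges (x), 34 mm long (y), 34 mm high (z); its hollow upright crown is 16 mm wide in x and 34 mm long in y, and is pinched across x from above. It starts with its feet in a die nest, the crown standing 24 mm proud of the die.
- tin: Loose low steel tin, 52 mm across, 28 mm high; leave it alone.
- driver: Loose screwdriver lying on the bench; leave it alone.
- spool: Loose plastic spool, 56 mm across, 40 mm high; leave it alone.
Mind the look-alikes: they are no part of the job. What is shaped like the part that bears puller_grip but green or red is not meant. What is shaped like the part that bears clip1_mid but red or yellow is not meant.

How it is judged:
By the outcome, as a careful person would: the job done as asked, in the order asked, and still so for the second after the job is handed in, with the robot touching nothing.
Of clip1, clip2, clip3, clip4 only 3 to 4 are there at a start; the rules pass over those that are not, and their reading is None.
At some moment in a run one of puller, clip1, clip2, clip3, clip4 may be knocked a few centimetres aside while the robot is not near it.
It also fails if it takes over 210 s, if anything falls off the work surface, if the arm or the gripper's body presses on something with over 40 N, if the wrist force passes 120 N, or if a joint passes its speed limit or range.

## Working session

There is one attempt and no reset: what is moved stays moved. The work goes in short steps, each a Python script; the robot and the scene stay as the last script left them, time stands still between calls to the robot, and variables do not carry over. Pictures are saved under pics/ and viewed, and the job is handed in when it is done.

```bash
ls; mkdir -p pics; python3 - <<'E'
from workcell import bot
import cv2
for n in ["side","top","wrist"]:
    c=bot.read_camera(n); cv2.imwrite(f"pics/a_{n}.png",c["pixels"])
    print(n,c["fx"],c["fy"],c["cx"],c["cy"],c["k1"],c["R"].round(3).tolist(),c["t"].round(3).tolist())
print(bot.current_clock(),bot.current_tool_rot(),bot.current_opening())
E
```

```text
pics
side 399.1341933986696 399.1341933986696 284.2395966734988 212.69563758561495 -0.03914239670349611 [[0.983, -0.184, 0.011], [-0.131, -0.739, -0.661], [0.13, 0.648, -0.751]] [-0.557, 0.088, 1.101]
top 535.5066939499256 535.5066939499256 282.7265356421705 218.85039032327495 0.05864619611318246 [[0.004, -1.0, -0.008], [-0.997, -0.003, -0.081], [0.081, 0.008, -0.997]] [-0.054, 0.532, 1.15]
wrist 302.82690437628224 302.82690437628224 283.38225082166156 212.5102506345035 -0.02088978037797913 [[0.219, 0.976, -0.003], [0.932, -0.208, 0.297], [0.289, -0.067, -0.955]] [-0.574, -0.034, 0.393]
0.15 [ 2.45217645e+00  1.96280105e+00 -2.02300591e-03] 0.9975421777950227
```

View pics/a_top.png

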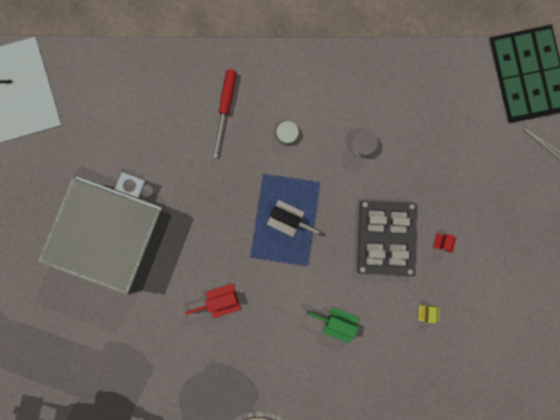

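View pics/a_side.png

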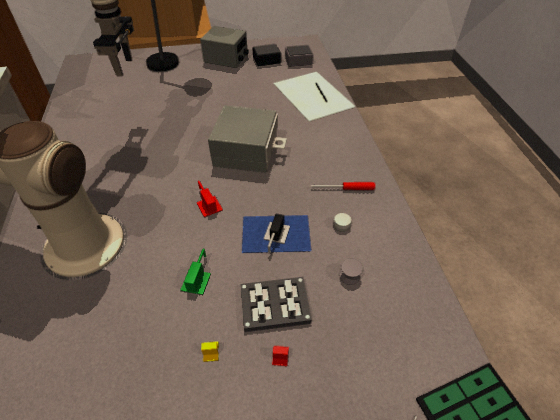

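View pics/a_wrist.png

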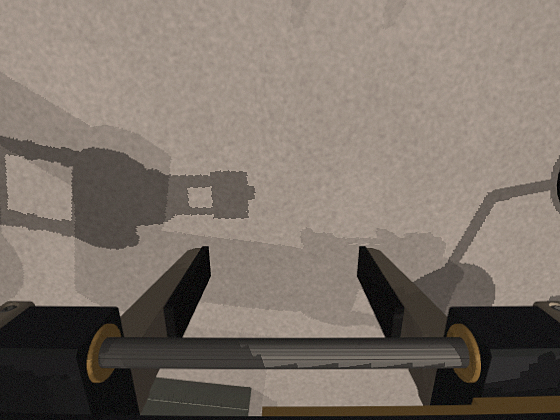

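Top view: the cabinet is at left with its tab near (130,185), facing away from the robot. The puller is on the mat with its handle near (287,217) and hook near (322,234). The die at (388,238) holds 4 clips. The tin, spool and driver are at (288,132), (365,145) and (225,110). Next I zoom in for measurement.

```bash
cat > h.py <<'E'
import numpy as np, cv2
from workcell import bot
from scipy.spatial.transform import Rotation as Rn
def cam(n):
    c=bot.read_camera(n); return c
def ray(c,uv):
    uv=np.atleast_2d(np.asarray(uv,float))
    d=(uv-[c["cx"],c["cy"]])/[c["fx"],c["fy"]]
    s=d.copy()
    for _ in range(20): s=d/(1+c["k1"]*(s**2).sum(1,keepdims=True))
    v=np.c_[s,np.ones(len(s))]@c["R"]   # R^T v
    o=-c["R"].T@c["t"]
    return o,v
def onz(c,uv,z):
    o,v=ray(c,uv); k=(z-o[2])/v[:,2]
    return o+v*k[:,None]
def proj(c,X):
    X=np.atleast_2d(X); p=X@c["R"].T+c["t"]; s=p[:,:2]/p[:,2:]
    r2=(s**2).sum(1,keepdims=True); s=s*(1+c["k1"]*r2)
    return s*[c["fx"],c["fy"]]+[c["cx"],c["cy"]]
def crop(c,x0,y0,w,h,f,name):
    im=c["pixels"][y0:y0+h,x0:x0+w]
    cv2.imwrite(name,cv2.resize(im,None,fx=f,fy=f,interpolation=cv2.INTER_CUBIC))
def down(yaw):
    """tool pointing down, jaw axis (tool x) at world angle yaw"""
    x=np.array([np.cos(yaw),np.sin(yaw),0]); z=np.array([0,0,-1.]); y=np.cross(z,x)
    return Rn.from_matrix(np.c_[x,y,z]).as_rotvec()
E
python3 - <<'E'
from h import *
c=cam("top")
crop(c,30,130,170,170,4,"pics/b_cab.png")
crop(c,245,170,190,110,4,"pics/b_mat.png")
for n,uv in dict(tab=(130,185),tin=(288,132),spool=(365,145),drv1=(230,72),drv2=(217,156),matc=(285,220),die=(388,238)).items(): print(n,onz(c,uv,0.03)[0].round(3))
E
```

```text
tab [0.604 0.28  0.03 ]
tin [ 0.723 -0.063  0.03 ]
spool [ 0.694 -0.232  0.03 ]
drv1 [0.857 0.065 0.03 ]
drv2 [0.669 0.092 0.03 ]
matc [ 0.529 -0.057  0.03 ]
die [ 0.491 -0.28   0.03 ]
```

View pics/b_cab.png

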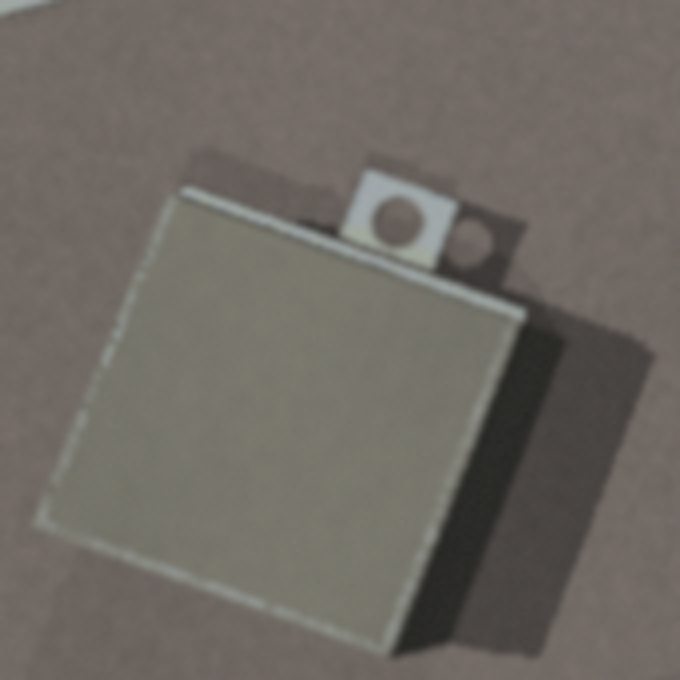

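View pics/b_mat.png

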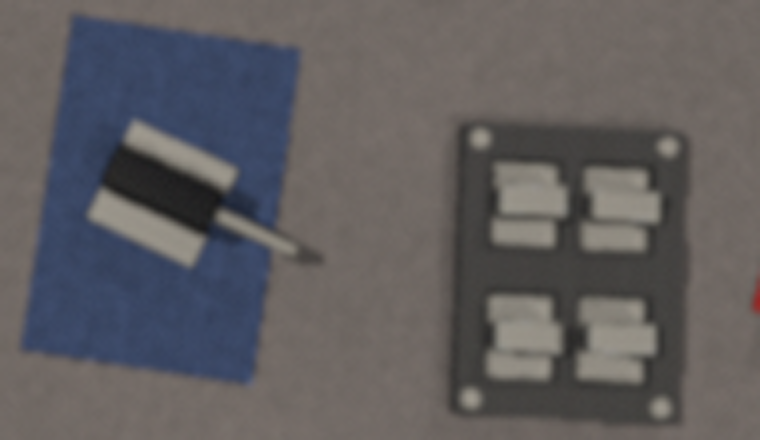

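```bash
cat > m.py <<'E'
from h import *
c=cam("top")
def pt(l,o,z): return onz(c,(np.array(l,float)+.5)/4-.5+o,z)
def ang(a,b): d=b-a; return np.arctan2(d[1],d[0])
if __name__=="__main__":
    o=np.array([30,130])
    hole=pt([(399,219)],o,.055)[0]; 
    fp=pt([(180,189),(525,314)],o,.102); bk=pt([(38,521),(388,656)],o,.112)
    tab=pt([(366,170),(458,203),(434,268)],o,.055)
    print("hole",hole.round(4),"tabw",np.linalg.norm(tab[0]-tab[1]))
    print("plate",fp.round(4).tolist(),np.linalg.norm(fp[0]-fp[1]),"back",bk.round(4).tolist(),np.linalg.norm(bk[0]-bk[1]))
    print("angles (y axis dir): plate",np.degrees(ang(fp[1],fp[0])),"back",np.degrees(ang(bk[1],bk[0])),"tab",np.degrees(ang(tab[1],tab[0])))
    # sides
    print("mid",np.degrees(ang(fp.mean(0),bk.mean(0))),"dist",np.linalg.norm((bk.mean(0)-fp.mean(0))[:2]))
    o=np.array([245,170])
    ht=pt([(118,148),(222,190),(210,232),(102,186)],o,.050); ft=pt([(135,120),(238,172),(192,268),(88,215)],o,.007)
    print("handle",ht.mean(0).round(4),[np.linalg.norm(ht[i]-ht[i-3]).round(4) for i in range(4)],np.degrees(ang(ht[0],ht[1])),np.degrees(ang(ht[3],ht[2])))
    print("foot",ft.mean(0).round(4),[np.linalg.norm(ft[i]-ft[i-3]).round(4) for i in range(4)],np.degrees(ang(ft[0],ft[1])),np.degrees(ang(ft[3],ft[2])))
    rod=pt([(318,258)],o,.0435)[0]; print("rodend",rod, np.degrees(ang(ft.mean(0),rod)),np.linalg.norm((rod-ft.mean(0))[:2]))
    mat=pt([(75,15),(300,48),(253,383),(22,350)],o,.002); print("mat",mat.mean(0),[np.linalg.norm(mat[i]-mat[i-3]).round(4) for i in range(4)],np.degrees(ang(mat[0],mat[3])))
    bolts=pt([(480,139),(669,147),(661,408),(471,399)],o,.02);print("die",bolts.mean(0).round(4),np.degrees(ang(bolts[0],bolts[3])),np.degrees(ang(bolts[1],bolts[2])))
    cr=pt([(532,199),(624,206),(527,335),(618,339)],o,.044);print("clips",cr.round(4).tolist())
    d=bolts.mean(0); a=ang(bolts[3],bolts[0]); u=np.array([np.cos(a),np.sin(a),0]);v=np.array([-u[1],u[0],0])
    print([(float((p-d)@u),float((p-d)@v)) for p in cr])
E
python3 m.py
```

```text
hole [0.6021 0.2743 0.055 ] tabw 0.052166591768164065
plate [[0.6101, 0.3713, 0.102], [0.5468, 0.1953, 0.102]] 0.1870342272532023 back [[0.4415, 0.431, 0.112], [0.3747, 0.2567, 0.112]] 0.18669380303440739
angles (y axis dir): plate 70.19965548959834 back 69.04369899042709 tab 70.38511296713462
mid 160.4336388623135 dist 0.1807913623301352
handle [ 0.5341 -0.0582  0.05  ] [np.float64(0.0599), np.float64(0.0234), np.float64(0.0626), np.float64(0.0221)] -111.91277681814711 -112.9504793549447
foot [ 0.5351 -0.0582  0.007 ] [np.float64(0.064), np.float64(0.059), np.float64(0.0646), np.float64(0.0589)] -116.755436246921 -116.84667931529317
rodend [ 0.49782947 -0.14122967  0.0435    ] -114.20243182674012 0.09099422005243255
mat [ 0.53314738 -0.05783601  0.002     ] [np.float64(0.1272), np.float64(0.1883), np.float64(0.1289), np.float64(0.1892)] 171.4664872150934
die [ 0.4916 -0.2796  0.02  ] 177.50551162513688 177.3089622515017
clips [[0.5298, -0.2555, 0.044], [0.5262, -0.3043, 0.044], [0.4572, -0.252, 0.044], [0.4554, -0.3, 0.044]]
[(0.03705392014692363, 0.02580360171429103), (0.03558006636836899, -0.023096008769169393), (-0.03558234873438589, 0.026107637544503307), (-0.03536985926485337, -0.02196112078249284)]
```

```bash
python3 - <<'E'
from h import *
r=down(np.radians(154)); 
q=bot.inverse_kinematics([0.52,-0.075,0.20],r); print(np.round(q,2))
bot.set_joints(q); print(bot.current_clock(),bot.current_ee_pos(),bot.current_contact_force())
c=cam("wrist"); cv2.imwrite("pics/c_w.png",c["pixels"])
# planned checks
for p,y in [((0.646,0.211,.06),35),((0.778,.164,.06),35),((0.778,.164,.2),35),((.82,.16,.1),-20)]:
    q=bot.inverse_kinematics(p,down(np.radians(y))); print(None if q is None else np.round(q,2))
E
```

```text
Traceback (most recent call last):
TypeError: unsupported operand type(s) for *: 'NoneType' and 'float'
```

```bash
python3 - <<'E'
from h import *
print(bot.current_joints(), Rn.from_rotvec(bot.current_tool_rot()).as_matrix().round(2))
for y in range(-180,180,15):
    q=bot.inverse_kinematics([0.52,-0.075,0.20],down(np.radians(y))); print(y,None if q is None else np.round(q,2))
E
```

```text
[ 1.13988602e+00  1.58714343e-01  1.59751979e+00 -1.30251768e-05
  1.38622794e+00 -2.10088482e-01] [[ 0.22  0.98 -0.  ]
 [ 0.98 -0.22 -0.  ]
 [-0.   -0.   -1.  ]]
-180 [-0.37  0.04  1.75 -0.    1.35  2.77]
-165 [-0.37  0.04  1.75 -0.    1.35  2.51]
-150 [-0.37  0.04  1.75 -0.    1.35  2.24]
-135 [-0.37  0.04  1.75 -0.    1.35  1.98]
-120 [-0.37  0.04  1.75 -0.    1.35  1.72]
-105 [-0.37  0.04  1.75 -0.    1.35  1.46]
-90 [-0.37  0.04  1.75 -0.    1.35  1.2 ]
-75 [-0.37  0.04  1.75 -0.    1.35  0.94]
-60 [-0.37  0.04  1.75  0.    1.35  0.67]
-45 [-0.37  0.04  1.75 -0.    1.35  0.41]
-30 [-0.37  0.04  1.75 -0.    1.35  0.15]
-15 [-0.37  0.04  1.75 -0.    1.35 -0.11]
0 [-0.37  0.04  1.75 -0.    1.35 -0.37]
15 [-0.37  0.04  1.75 -0.    1.35 -0.64]
30 [-0.37  0.04  1.75 -0.    1.35 -0.9 ]
45 [-0.37  0.04  1.75 -0.    1.35 -1.16]
60 [-0.37  0.04  1.75  0.    1.35 -1.42]
75 [-0.37  0.04  1.75 -0.    1.35 -1.68]
90 [-0.37  0.04  1.75 -0.    1.35 -1.94]
105 [-0.37  0.04  1.75 -0.    1.35 -2.21]
120 [-0.37  0.04  1.75 -0.    1.35 -2.47]
135 [-0.37  0.04  1.75 -0.    1.35 -2.73]
150 [-0.37  0.04  1.75  0.    1.35 -2.99]
165 None
```

```bash
python3 - <<'E'
from h import *
r=down(np.radians(-26)); 
q=bot.inverse_kinematics([0.52,-0.075,0.20],r); print(np.round(q,2))
bot.set_joints(q); print(bot.current_clock(),bot.current_ee_pos(),bot.current_contact_force())
c=cam("wrist"); cv2.imwrite("pics/c_w.png",c["pixels"])
for p,y in [((0.646,0.211,.06),-145),((0.778,.164,.06),-145),((0.778,.164,.2),-145),((.82,.16,.1),-20)]:
    q=bot.inverse_kinematics(p,down(np.radians(y))); print(None if q is None else np.round(q,2))
E
```

```text
[-0.37  0.04  1.75 -0.    1.35  0.08]
2.8917 [ 0.52008943 -0.07430183  0.20001093] [ 0.23489197  0.36554361 -1.20272375]
[ 0.14  0.57  1.39 -0.    1.18  2.67]
[ 0.06  0.86  0.95 -0.    1.34  2.59]
[ 0.06  0.77  0.82 -0.    1.56  2.59]
[ 0.05  0.96  0.71 -0.    1.47  0.4 ]
```

View pics/c_w.png

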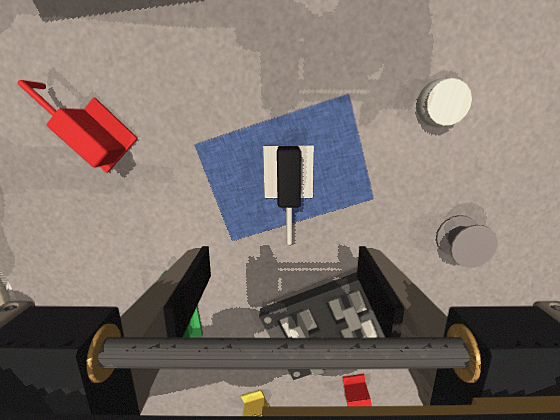

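```bash
python3 - <<'E'
from h import *
c=cam("wrist"); crop(c,240,130,100,130,6,"pics/c_w2.png")
E
```

```text
(no output)
```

View pics/c_w2.png

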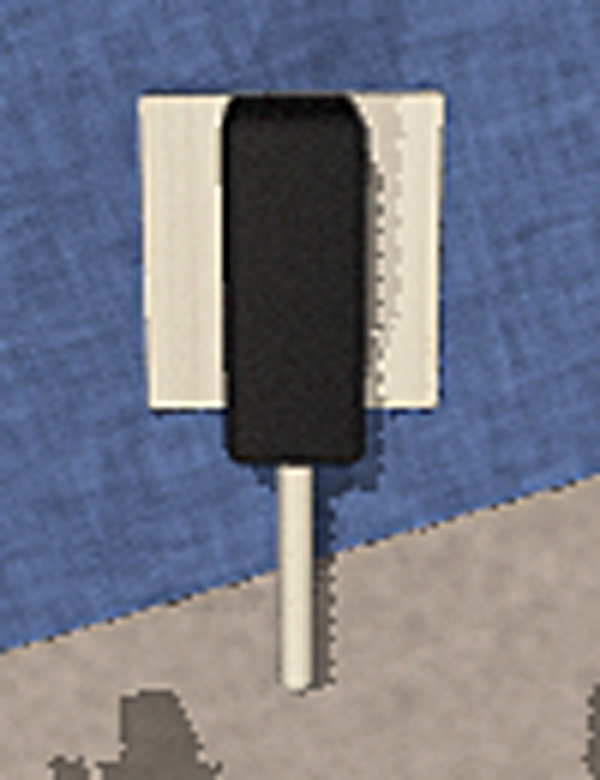

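```bash
python3 - <<'E'
from h import *
c=cam("wrist")
f=lambda l,z: onz(c,(np.array(l,float)+.5)/6-.5+[240,130],z)
ft=f([(139,95),(443,94),(440,408),(150,409)],.007)
print(ft.mean(0),[np.linalg.norm(ft[i]-ft[i-3]).round(4) for i in range(4)])
d=(ft[2]+ft[3]-ft[0]-ft[1]); print(np.degrees(np.arctan2(d[1],d[0])))
r=f([(295,465),(298,688)],.040); d=r[1]-r[0]; print(r,np.degrees(np.arctan2(d[1],d[0])))
d=r[1]-ft.mean(0);print(np.degrees(np.arctan2(d[1],d[0])),np.linalg.norm(d[:2]))
t=f([(240,110),(355,110),(365,462),(228,462)],.050);print(t.mean(0))
E
```

```text
[ 0.53541226 -0.05666357  0.007     ] [np.float64(0.0595), np.float64(0.0635), np.float64(0.0597), np.float64(0.0635)]
-114.91847424971051
[[ 0.52046073 -0.0874187   0.04      ]
 [ 0.50124724 -0.12885149  0.04      ]] -114.87841281479794
-115.32720502333453 0.07986454309971851
[ 0.53584719 -0.05575915  0.05      ]
```

```bash
python3 - <<'E'
from h import *
r=down(np.radians(-25)); p=np.array([0.535,-0.057])
bot.goto([*p,0.10],r); bot.line_to([*p,0.013],max_speed=.1)
print(bot.current_contact_force())
bot.set_gripper(0.0,40); print("open",bot.current_opening()*92,bot.current_contact_force())
bot.line_to([*p,0.16],max_speed=.1); print(bot.current_opening()*92,bot.current_contact_force())
c=cam("wrist"); cv2.imwrite("pics/d_w.png",c["pixels"])
t=cam("top"); crop(t,20,130,180,150,4,"pics/d_t.png")
E
```

```text
[-0.76585389  0.13493971 -0.10113806]
open 25.46364655044136 [0.43259706 0.01855045 0.46114719]
25.80801879853523 [-0.24113333  0.99902407 -2.55518193]
```

View pics/d_w.png

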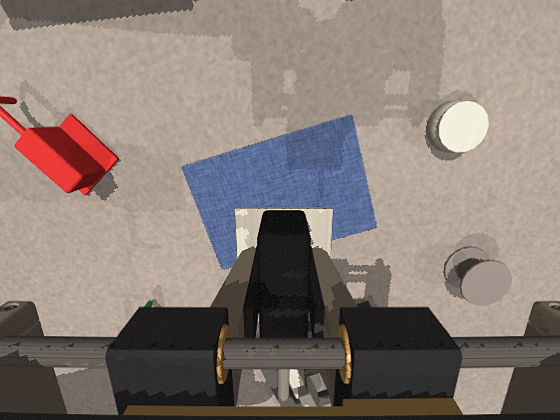

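The puller is held squarely and lifted. Next I move it to the hole.

```bash
cat >> h.py <<'E'
HOLE=np.array([0.6021,0.2743]); OUT=np.array([np.cos(np.radians(-19.7)),np.sin(np.radians(-19.7))])
PD=np.radians(-55); POFF=0.077*np.array([np.cos(PD),np.sin(PD)])
E
python3 - <<'E'
from h import *
r=down(np.radians(-145)); p=HOLE+POFF
bot.goto([*p,0.15],r); bot.line_to([*p,0.085],max_speed=.1)
print(bot.current_ee_pos(),bot.current_clock())
t=cam("top"); crop(t,70,110,140,110,5,"pics/e_t.png")
print(proj(t,[*HOLE,.0805]), proj(t,[*HOLE,.115]))
c=cam("side"); crop(c,210,90,130,100,6,"pics/e_s.png")
E
```

```text
[0.64684402 0.21128241 0.0856931 ] 10.2667
[[125.7473614  182.60261159]] [[120.58239936 180.06089659]]
```

View pics/e_t.png

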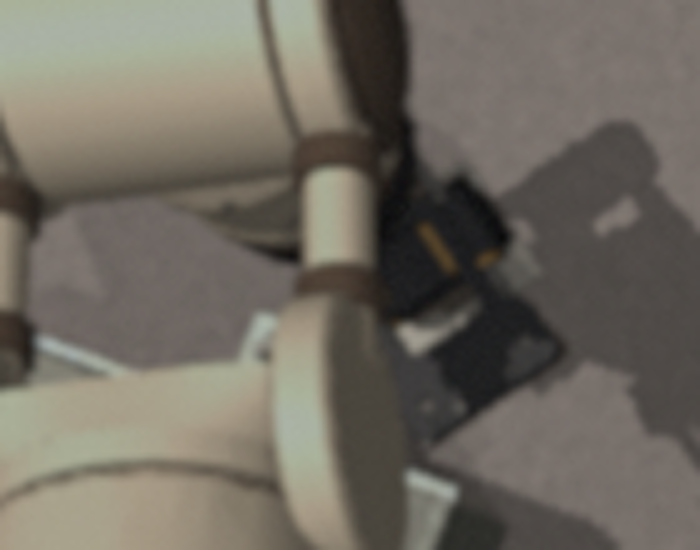

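View pics/e_s.png

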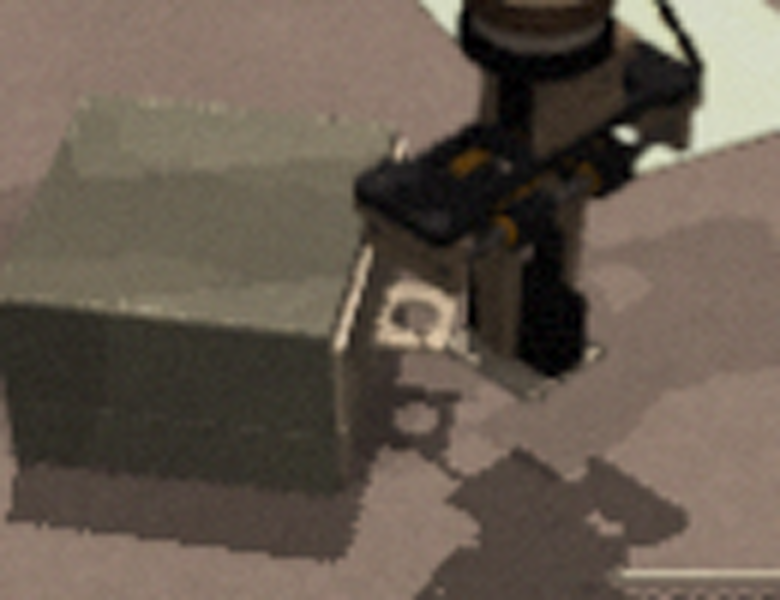

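```bash
python3 - <<'E'
from h import *
c=cam("side"); 
print(onz(c,[(278.6,142.5)],.055), proj(c,[[*HOLE,.055],[*HOLE,.081],[*HOLE,.116],[*(HOLE+POFF),.075]])*6-np.array([210,90])*6)
w=cam("wrist"); cv2.imwrite("pics/e_w.png",w["pixels"]); print(proj(w,[[*HOLE,.055],[*HOLE,.081],[*HOLE,.116]]))
E
```

```text
[[0.59920491 0.27778372 0.055     ]] [[417.89151346 318.38364797]
 [418.02109804 280.48115214]
 [418.20263831 227.66368837]
 [521.25142662 354.02346899]]
[[284.55502092 331.75050683]
 [284.63894452 356.11682282]
 [284.78660216 399.14264499]]
```

View pics/e_w.png

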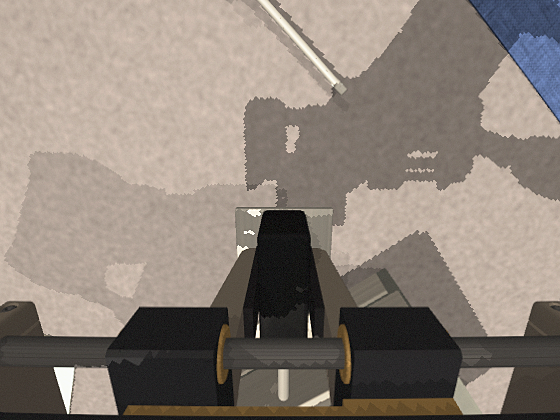

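Side and top views agree on the hole to about 4 mm, against a 10 mm clearance. I'm descending now.

```bash
python3 - <<'E'
from h import *
p=HOLE+POFF
f0=bot.current_contact_force()
for z in [.066,.06,.054,.048,.042,.0375]:
    bot.line_to([*p,z],max_speed=.05); f=bot.current_contact_force()-f0; print(z,f.round(2))
    if np.linalg.norm(f)>6: break
E
```

```text
0.066 [-0.66  0.86  0.8 ]
0.06 [-0.56  0.25  0.57]
0.054 [-0.93 -0.29  0.6 ]
0.048 [-0.28 -0.98 -0.34]
0.042 [0.03 0.03 0.55]
0.0375 [-0.32 -0.65  0.76]
```

```bash
python3 - <<'E'
from h import *
p=HOLE+POFF
f0=bot.current_contact_force()
for s in list(np.arange(.02,.141,.02))+list(np.arange(.142,.166,.002)):
    q=p+OUT*s
    bot.line_to([*q,.0375],max_speed=.06); f=bot.current_contact_force()-f0; print(round(s,3),f.round(2),round(f[:2]@OUT,2))
    if f[:2]@OUT<-12: break
print(bot.current_ee_pos(),bot.current_clock())
t=cam("side"); crop(t,210,90,150,110,5,"pics/f_s.png")
E
```

```text
0.02 [ 0.12  0.15 -0.08] 0.06
0.04 [-0.32  0.95  0.36] -0.63
0.06 [ 0.07  0.91 -0.46] -0.23
0.08 [ 0.2   0.88 -0.89] -0.11
0.1 [ 0.42  0.13 -0.17] 0.36
0.12 [0.82 0.07 0.41] 0.75
0.14 [-0.54  0.34  0.04] -0.62
0.142 [-0.71  2.08  0.14] -1.37
0.144 [-1.4   1.82  0.71] -1.93
0.146 [-1.37  2.1  -0.41] -2.0
0.148 [-4.93  2.84  1.35] -5.59
0.15 [-8.68  4.01  2.55] -9.53
0.152 [-12.47   5.36   4.64] -13.55
[0.7857523  0.1619372  0.03653392] 17.2
```

View pics/f_s.png

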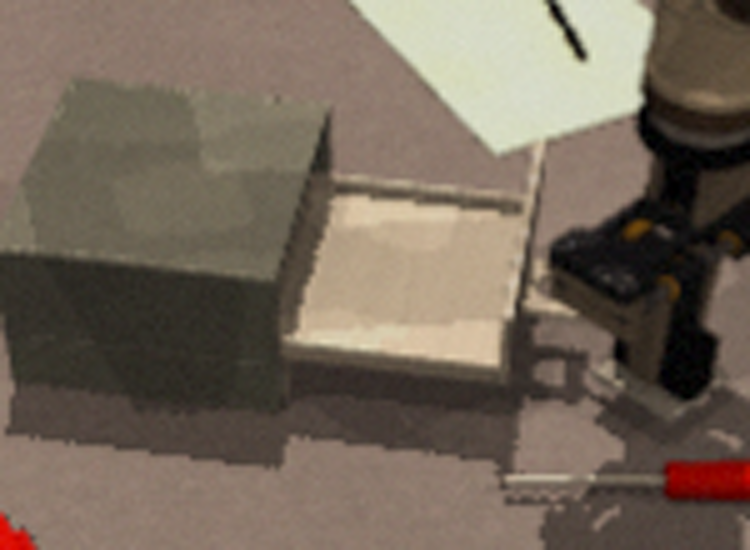

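Tray is at its end stop (force rose only over the last 4 mm; the side view shows it open). Now I unhook and park the puller.

```bash
python3 - <<'E'
from h import *
p=HOLE+POFF+OUT*.139
bot.line_to([*p,.0375],max_speed=.05); print(bot.current_contact_force())
f0=bot.current_contact_force()
bot.line_to([*p,.07],max_speed=.06); print((bot.current_contact_force()-f0).round(2))
bot.line_to([*p,.13],max_speed=.1)
m=[.535,-.057]
bot.goto([*m,.16],down(np.radians(-25)))
c=cam("wrist"); cv2.imwrite("pics/g_w.png",c["pixels"]); print(bot.current_opening()*92,bot.current_clock())
E
```

```text
[ 0.0883995   0.55553107 -2.32820879]
[ 0.4  -0.47  0.29]
25.923846947502742 21.275
```

View pics/g_w.png

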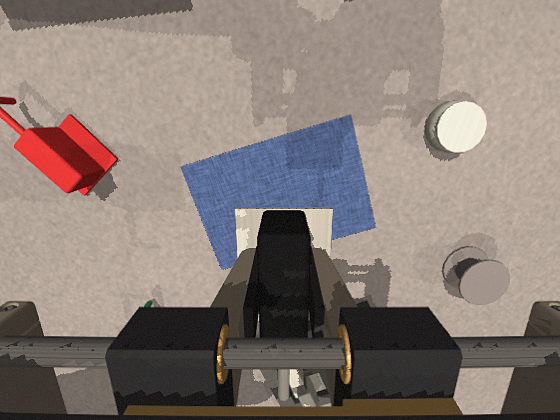

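The puller sits in the grip exactly as before. I'm setting it down on the mat, then looking at the die and tray.

```bash
python3 - <<'E'
from h import *
m=[.535,-.057]
f0=bot.current_contact_force()
bot.line_to([*m,.02],max_speed=.1)
z=.02
while z>.011:
    z-=.001; bot.line_to([*m,z],max_speed=.03); f=bot.current_contact_force()-f0
    if f[2]>3: break
print(z,f)
bot.set_gripper(0.6); bot.line_to([*m,.12],max_speed=.12)
bot.set_joints(bot.inverse_kinematics([.49,-.28,.22],down(np.radians(-2.5))))
print(bot.current_clock())
c=cam("wrist"); cv2.imwrite("pics/h_w.png",c["pixels"])
t=cam("top"); crop(t,60,60,250,180,3,"pics/h_t.png")
E
```

```text
0.011999999999999993 [-3.87693004  0.18667803  8.57520784]
27.45
```

View pics/h_w.png

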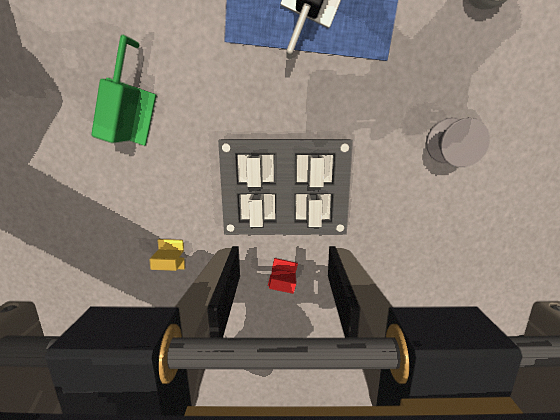

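View pics/h_t.png

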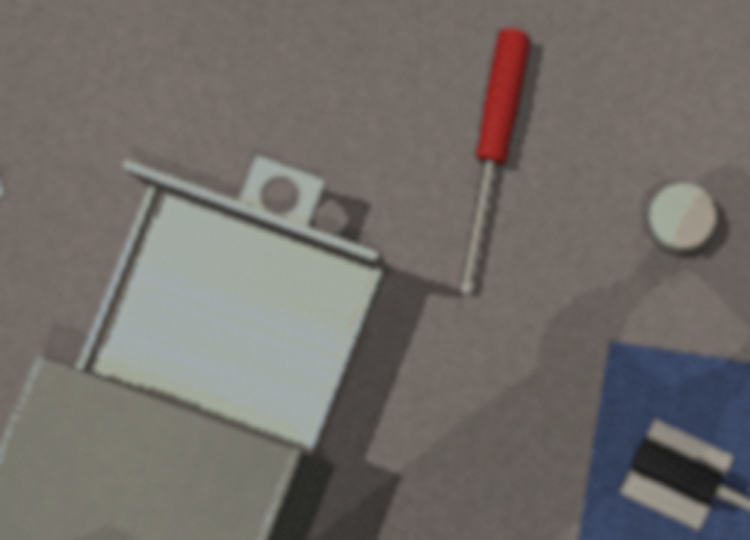

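```bash
python3 - <<'E'
from h import *
t=cam("top"); h=onz(t,[(152.6,124.6)],.055)[0]; print("hole now",h,(h[:2]-HOLE)@OUT, (h[:2]-HOLE)@np.array([-OUT[1],OUT[0]]))
fl=onz(t,np.array([(158,193),(383,272),(312,450),(94,372)])/3+60,.050); print("floor corners",fl.round(4).tolist())
for a,b in [(0,1),(3,2)]:
    d=fl[a]-fl[b]; print(np.degrees(np.arctan2(d[1],d[0])))
print("floor centre pred",HOLE+OUT*.0375)
c=cam("wrist"); b=onz(c,[(226,147),(345,147),(348,228),(230,228)],.02); print("die",b.mean(0))
d=b[1]-b[0]; a=np.arctan2(d[1],d[0]); print(np.degrees(a),np.linalg.norm(d))
g=cv2.cvtColor(c["pixels"],cv2.COLOR_BGR2GRAY); crop(c,210,130,150,110,5,"pics/i_w.png")
E
```

```text
hole now [0.73172069 0.22764661 0.055     ] 0.13776069785928208 -0.00022827780190681768
floor corners [[0.733, 0.3144, 0.05], [0.6765, 0.1526, 0.05], [0.548, 0.2009, 0.05], [0.6033, 0.3563, 0.05]]
70.76353990892648
70.43586355490572
floor centre pred [0.63740515 0.26165893]
die [ 0.49476896 -0.27808821  0.02      ]
-2.395931186865708 0.14242938258429763
```

View pics/i_w.png

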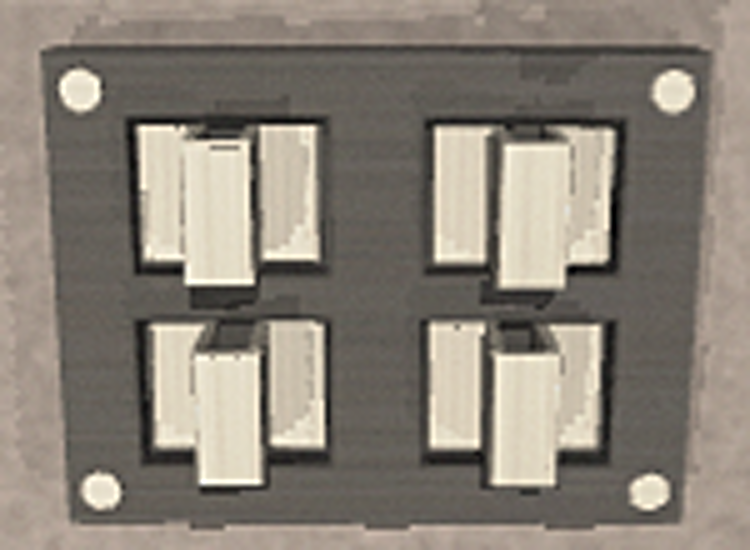

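```bash
python3 - <<'E'
from h import *
c=cam("wrist")
cr=onz(c,(np.array([(217,213),(534,215),(230,418),(524,418)])+.5)/5-.5+[210,130],.044); print(cr.round(4))
d=np.array([.493,-.279]);a=np.radians(-2.4);u=np.array([np.cos(a),np.sin(a)]);v=np.array([-u[1],u[0]])
for i,(x,y) in enumerate([(-36,25),(36,25),(-36,-25),(36,-25)]): print((d+u*x/1000+v*y/1000).round(4))
E
cat >> h.py <<'E'
FL=HOLE+OUT*.0375; CY=np.array([-OUT[1],OUT[0]])
YT=np.arctan2(CY[1],CY[0])
def clip(p,slot,pz=.0225,yaw=np.radians(-2.4)):
    r=down(yaw)
    bot.set_gripper(.45)
    bot.goto([*p,.12],r); bot.line_to([*p,.06],max_speed=.15)
    f0=bot.current_contact_force()
    bot.line_to([*p,pz],max_speed=.05); print("down",(bot.current_contact_force()-f0).round(1))
    bot.set_gripper(0,20); print("grip mm",round(bot.current_opening()*92,1))
    bot.line_to([*p,.08],max_speed=.06); bot.line_to([*p,.2],max_speed=.2)
    g=bot.current_opening()*92; print("held",round(g,1),(bot.current_contact_force()-f0).round(2))
    if g<10: return False
    q=FL+CY*slot[0]+OUT*slot[1]; r=down(YT)
    bot.goto([*q,.2],r); bot.line_to([*q,.075],max_speed=.15)
    f0=bot.current_contact_force(); z=.066
    while True:
        bot.line_to([*q,z],max_speed=.03); f=bot.current_contact_force()-f0
        if f[2]>3 or z<.057: break
        z-=.001
    print("place z",round(z,4),f.round(1),round(bot.current_opening()*92,1))
    bot.set_gripper(.32); bot.line_to([*q,z+.01],max_speed=.04); bot.line_to([*q,.2],max_speed=.2)
    print("t",bot.current_clock()); return True
E
```

```text
[[ 0.4563 -0.2514  0.044 ]
 [ 0.5289 -0.2549  0.044 ]
 [ 0.4558 -0.3007  0.044 ]
 [ 0.526  -0.3036  0.044 ]]
[ 0.4581 -0.2525]
[ 0.53   -0.2555]
[ 0.456  -0.3025]
[ 0.5279 -0.3055]
```

```bash
python3 - <<'E'
from h import *
print(clip([.4565,-.2515],(-.044,-.036)))
bot.goto([*FL,.22],down(YT))
c=cam("wrist"); cv2.imwrite("pics/j_w.png",c["pixels"])
t=cam("side"); crop(t,210,90,150,110,5,"pics/j_s.png")
E
```

```text
down [-0.  -0.   1.1]
grip mm 16.0
held 16.1 [ 0.06 -0.35 -0.57]
place z 0.06 [-1.6  0.9  5.1] 15.9
t 38.7833
True
```

View pics/j_w.png

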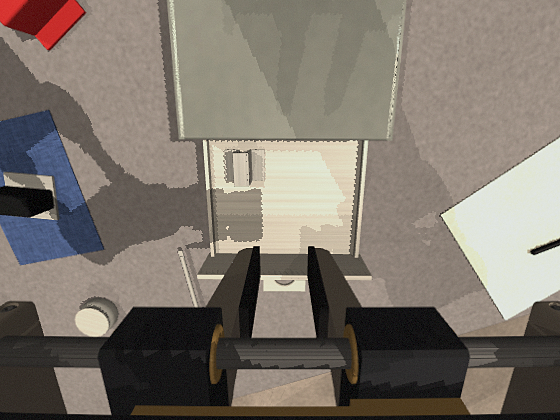

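View pics/j_s.png

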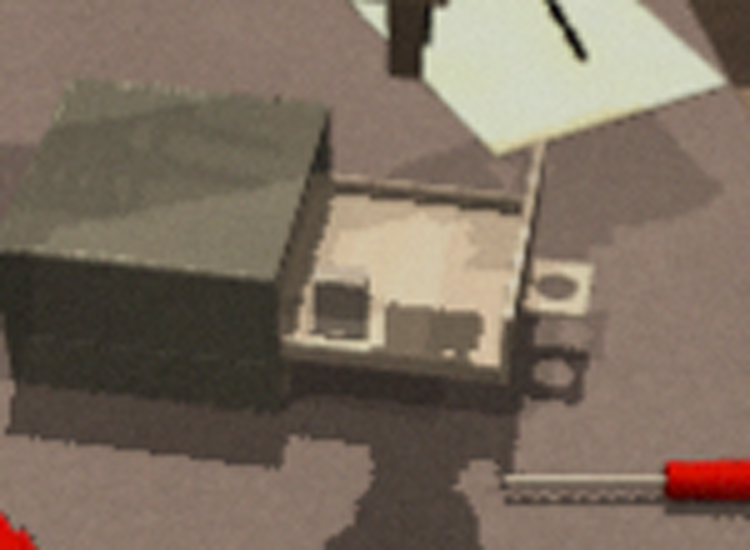

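The first clip stands in the rear corner of the tray, at wrist pixel (238,168). On to the second, with a look at the die first.

```bash
python3 - <<'E'
from h import *
bot.goto([.49,-.28,.22],down(np.radians(-2.4)))
c=cam("wrist"); cv2.imwrite("pics/k0_w.png",c["pixels"])
def bright(u,v):
    return c["pixels"][int(v)-4:int(v)+5,int(u)-4:int(u)+5].mean()
for p in [(.5289,-.2549),(.4558,-.3007),(.526,-.3036)]:
    u,v=proj(c,[*p,.044])[0]; print(u,v,bright(u,v))
E
```

```text
315.89245719596295 171.8058865546799 214.08230452674897
255.07423139470325 212.30211604676916 214.87654320987653
313.81930615579023 212.35191452426713 199.86831275720164
```

View pics/k0_w.png

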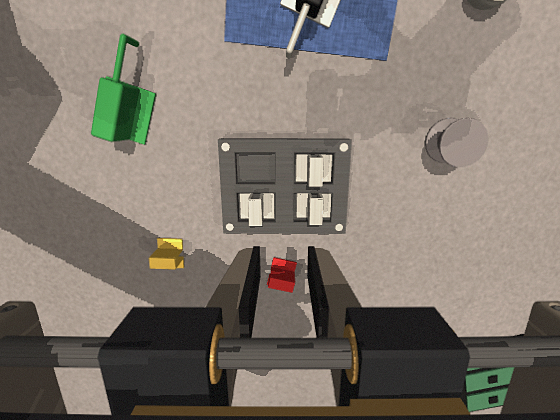

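Three clips remain in their nests, at (315,172), (255,212) and (314,212). The empty nest is at top left.

```bash
python3 - <<'E'
from h import *
print(clip([.5289,-.2549],(.044,-.036)))
bot.goto([.49,-.28,.22],down(np.radians(-2.4)))
c=cam("wrist"); cv2.imwrite("pics/k1_w.png",c["pixels"])
t=cam("top"); crop(t,40,60,300,220,2.6,"pics/k1_t.png")
E
```

```text
down [ 0.8  0.4 -1.2]
grip mm 15.6
held 15.7 [ 0.28  1.02 -0.73]
place z 0.06 [-2.3 -1.7  3.1] 15.9
t 52.625
True
```

View pics/k1_w.png

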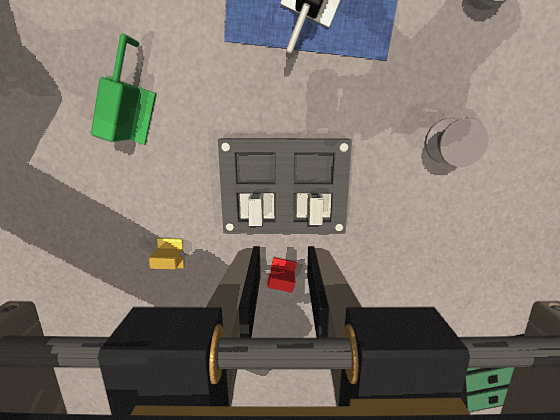

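View pics/k1_t.png

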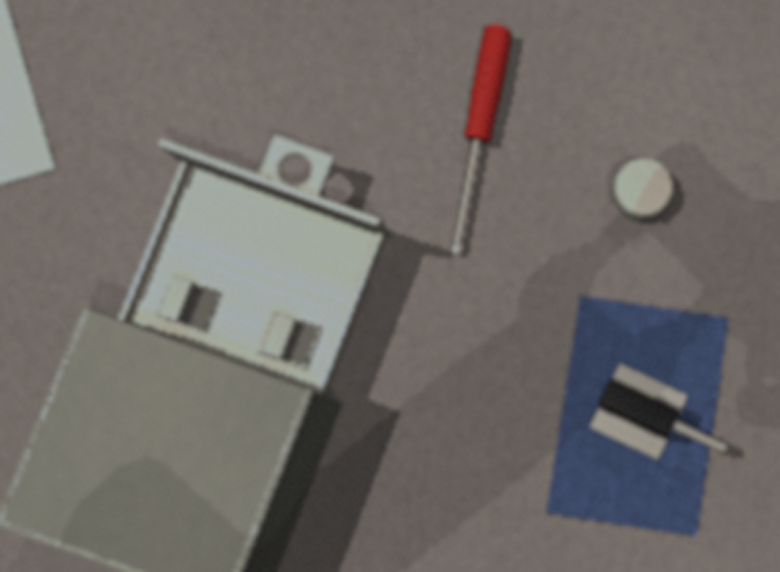

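Two clips stand in the rear row, the puller is on its mat, and two clips remain in the die at (255,209) and (315,209).

```bash
python3 - <<'E'
from h import *
print(clip([.4558,-.3007],(-.044,.036)))
bot.goto([.49,-.28,.22],down(np.radians(-2.4)))
c=cam("wrist"); cv2.imwrite("pics/k2_w.png",c["pixels"])
t=cam("top"); crop(t,40,60,300,220,2.6,"pics/k2_t.png")
E
```

```text
down [0.7 0.4 0.2]
grip mm 15.8
held 15.6 [ 0.74 -0.79 -0.31]
place z 0.06 [-0.4 -1.2  4.2] 15.9
t 66.1167
True
```

View pics/k2_w.png

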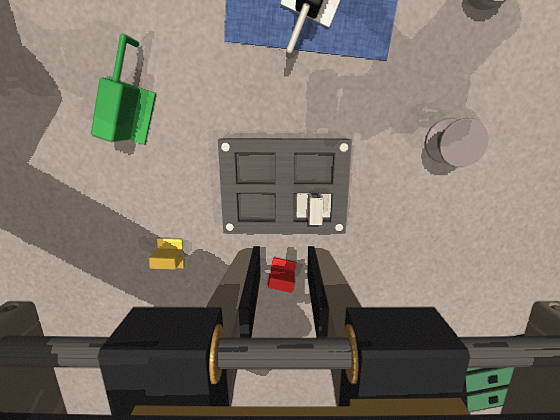

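View pics/k2_t.png

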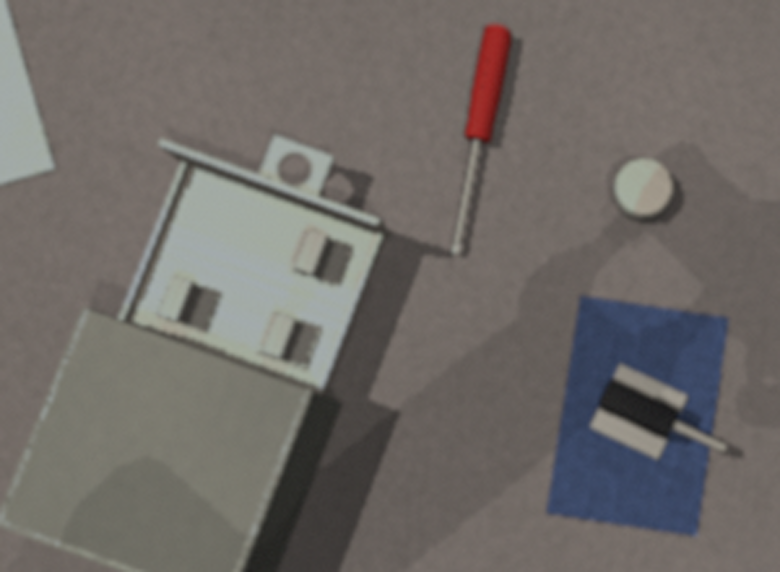

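Three clips are in the tray and the last is at (316,208).

```bash
python3 - <<'E'
from h import *
print(clip([.526,-.3036],(.044,.036)))
bot.goto([.49,-.28,.22],down(np.radians(-2.4)))
t=cam("top"); crop(t,40,60,300,220,2.6,"pics/k3_t.png")
c=cam("side"); crop(c,200,80,250,250,2.4,"pics/k3_s.png")
E
```

```text
down [-1.1  1.1  0.6]
grip mm 16.1
held 15.9 [-1.51  0.39 -0.5 ]
place z 0.06 [-2.8 -0.1  4.4] 15.8
t 79.525
True
```

View pics/k3_t.png

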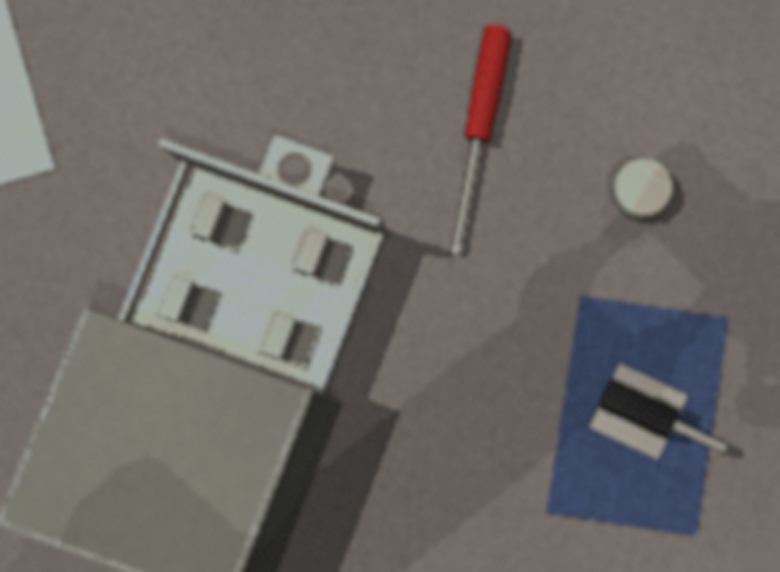

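View pics/k3_s.png

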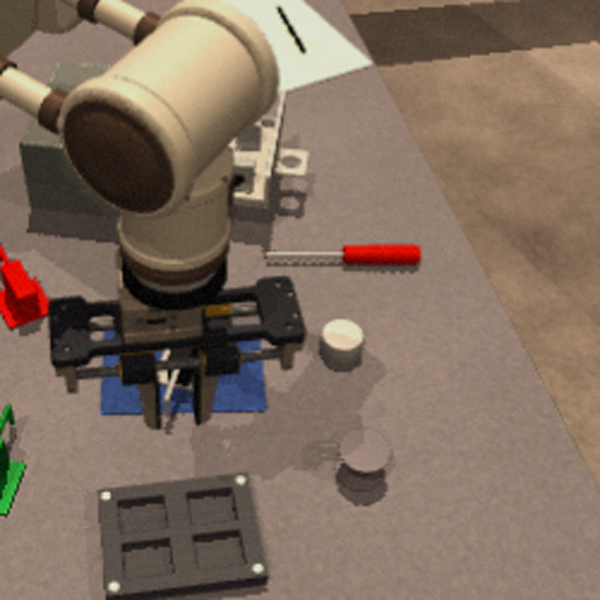

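All four clips stand in the tray, the die is empty, and the puller stands on its mat. I'm pushing the tray home now with shut fingers.

```bash
python3 - <<'E'
from h import *
r=down(YT)
bot.set_gripper(0,20)
P=lambda s:HOLE+OUT*(s-.021)
bot.goto([*P(.185),.2],r); bot.line_to([*P(.185),.075],max_speed=.15)
f0=bot.current_contact_force()
hit=None
for s in np.arange(.18,.0,-.005):
    bot.line_to([*P(s),.075],max_speed=.05); f=(bot.current_contact_force()-f0); k=f[:2]@OUT
    if abs(k)>1.2 : print(round(s,3),round(k,2))
    if k>10: break
while k<10 and s>-.01:
    s-=.001; bot.line_to([*P(s),.075],max_speed=.03); k=(bot.current_contact_force()-f0)[:2]@OUT
print(s,k,bot.current_ee_pos(),bot.current_clock())
t=cam("top");crop(t,40,60,300,220,2.6,"pics/l_t.png")
c=cam("side"); crop(c,200,80,150,150,4,"pics/l_s.png")
E
```

```text
0.175 1.68
0.13 1.37
0.085 1.44
0.005 8.25
0.003999999999999838 10.398517427808242 [0.58907901 0.27888595 0.07525294] 94.625
```

View pics/l_s.png

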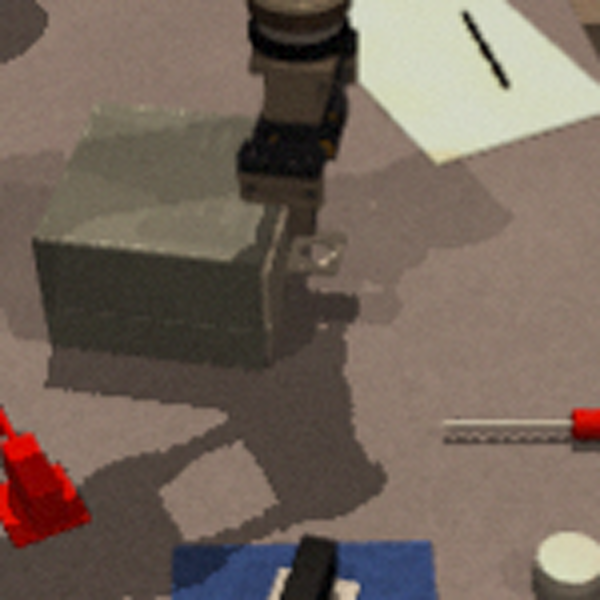

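```bash
python3 - <<'E'
from h import *
P=lambda s:HOLE+OUT*(s-.021)
for s in (.003,.002,.001,0,-.001,-.002):
    bot.line_to([*P(s),.075],max_speed=.03); e=bot.current_ee_pos(); k=bot.current_contact_force()[:2]@OUT; print(s,k,((e[:2]-HOLE)@OUT+.021).round(4))
    if k>16: break
bot.line_to([*P(.03),.075],max_speed=.05); bot.line_to([*P(.03),.2],max_speed=.15)
bot.goto([.45,-.15,.3],down(0)); print(bot.current_clock())
t=cam("top");cv2.imwrite("pics/m_t.png",t["pixels"]); crop(t,30,130,170,170,4,"pics/m_c.png")
c=cam("side"); cv2.imwrite("pics/m_s.png",c["pixels"])
E
```

```text
0.003 14.196563536193523 0.0072
0.002 17.130440196473714 0.0072
98.6083
```

View pics/m_c.png

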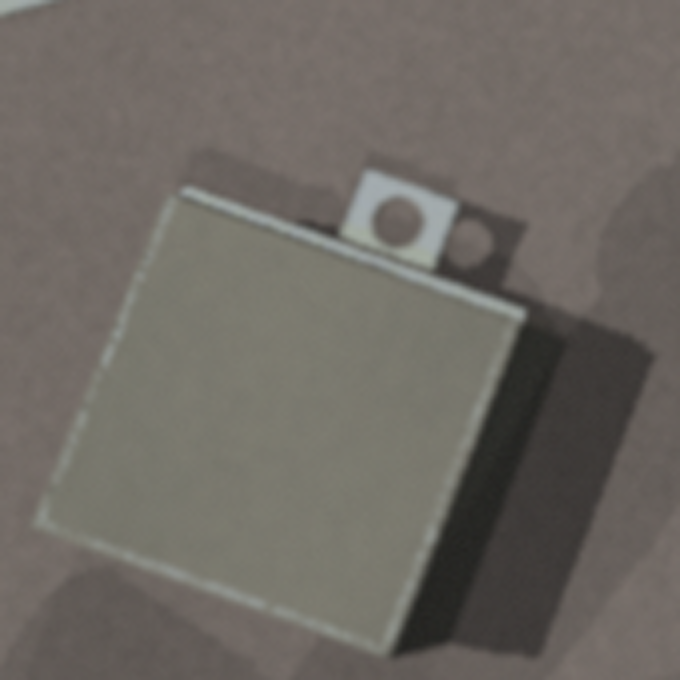

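View pics/m_t.png

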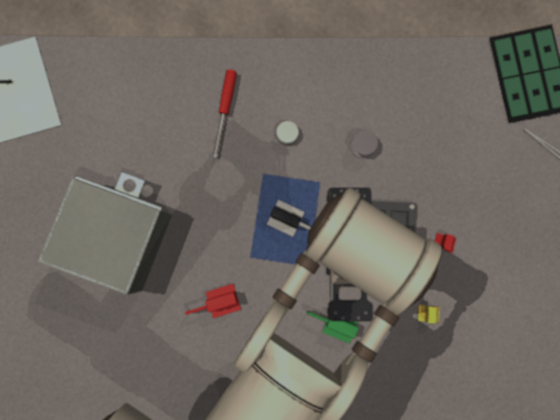

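View pics/m_s.png

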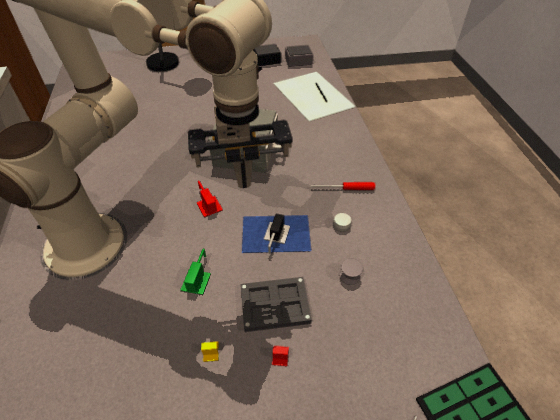

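The tray front and hole are back at their starting pixels (hole at crop (399,220)). The puller stands on its mat, the die is empty, and the tin, driver and spool are where they began. Handing in.

```bash
python3 - <<'E'
from h import *
bot.job_done(); print(bot.current_clock())
E
```

```text
the job is handed in; nothing more can be done
the job is handed in; nothing more can be done
```

The job is done and handed in, with the robot's clock at about 99 s of the 210 s allowed.

- **What I did:** I hooked the tray with the black puller and pulled it out to its end stop. I stood the puller back on its mat and moved all four clips from the die onto their feet on the tray floor. I then pushed the tray home with shut fingers until it met a hard stop, at about 17 N.
- **Last checks:** The tray front and finger hole are back at their starting pixels, the die is empty, and the puller is standing on its mat. The tin, screwdriver and spool look unmoved.
- **Not seen or slightly off:**
  - The clips can't be seen once the tray is shut. They stood upright in the last picture before the push, and the push was slow.
  - The camera put the tray 138 mm out rather than 140 mm, which is within calibration error, and the force showed the end stop.
  - Side and top views put the hole about 4 mm apart, within the hook's 10 mm clearance.
  - I saw no sign of any object being knocked aside during the run.

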